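# Try the wide taper punch in its bezel block

## Task

Pick up the large tapered punch with the blue band, stand it cone-down in the matching wide cup of the blue-banded round steel block, and let it seat fully home. Then draw it up about a centimetre, still inside the cup, hold it there for a moment to check that the taper has not stuck, seat it fully home again and let go, leaving it upright. Leave the smaller yellow-banded punch and block alone.

Things in the scene. Friction and masses are not known exactly. Their poses are not given: they have to be found in the camera images.
- wide_punch_center (a point): Large loose steel punch with blue band and head, 0.3 kg, 90 mm tall, standing on its 22 mm flat tip: from the tip up, a cone widening to 50 mm diameter at 24 mm height (30 degrees from the axis), a collar to 30 mm, then a round stem 25 mm in diameter up to the top, where it is gripped (any yaw). Point: its centre, half-way up, 45 mm above the tip; z along its axis, up.
- wide_die_mouth (a point): Loose round steel block with blue band and top ring, 1.5 kg, 76 mm diameter, 34 mm tall; in its top a conical cup that matches the large punch, 47 mm diameter at the mouth, 30 degrees from the axis. Point: centre of the mouth, level with the block's top; z up. With the punch fully home, the punch's tip is 22 mm below this point and the punch's centre 23 mm above it.
- narrow_punch_center (a point): Bystander: smaller steel punch with a yellow band, 80 mm tall, cone up to 33 mm diameter, stem 20 mm, standing on the bench. This point is its centre, 40 mm above its tip. To be left alone.
- narrow_die_mouth (a point): Bystander: smaller round steel block with a yellow band, 64 mm diameter, 30 mm tall, with a cup of 31 mm mouth diameter that is too small for the large punch. This point is the centre of its mouth. To be left alone.

How it is judged:
By the outcome, as a careful person would: the job done as asked, in the order asked, and still so for the second after the job is handed in, with the robot touching nothing.
It also fails if it takes over 40 s, if anything falls off the work surface, if the arm or the gripper's body presses on something with over 40 N, if the wrist force passes 120 N, or if a joint passes its speed limit or range.

## Robot

A 6-joint arm with a two-finger parallel gripper is mounted at the origin on a cart in front of the work surface, level with it; the furniture and walls round the work are solid. World frame = base frame: x ahead of the robot, y to its left, z up, the work surface at z = 0. Lengths are in m, angles in rad, forces in N, time in s.
With the tool pointing down it reaches from about 0.3 to 0.875 m from the base axis. Payload 6.4 kg.
Tool frame: the origin (TCP) lies at the very end of the fingers, on their centre line; the grasp point (between the pads) lies 19 mm behind it (manip.tcp_to_grasp is the distance from the TCP to the grasp point, in m); y points along the fingers, z is the direction in which the jaws open and shut, and the axes are right-handed (so a half turn about y gives the same grasp; the last joint's range is limited). The gripper opens to 85 mm and grips with 20 to 120 N. Pads are 22 mm wide; open, the fingers measure 114 mm over their backs; the gripper's body (76 mm by 85 mm) begins 54 mm behind the grasp point. The pads swing forward as they close: fully open they stand 13 mm farther back than shut.
Start: joints at [-1.519, 0.181, 1.607, -0, 1.354, -0.206], TCP at [0.147, -0.556, 0.231] pointing down, gripper open.
Joint ranges: [-2.99, 2.99], [-0.89, 2.07], [0.3, 2.58], [-1.14, 4.28], [0, 2.63], [-3.12, 3.12]. Speed limits (rad/s): [2.57, 2.57, 3.01, 3.14, 3.14, 3.14].

## Interface

Orientations are given as a rotation vector (axis times angle).
In Python, from plant import manip, cams gives the robot as it stands. The module is installed in compiled form; this text tells all that it offers.
- The arm moves only by the tool send_rows, never from a script. Its arguments are lists of equal length, an entry for each row: "translation": the shift along the tool's x, y, z in cm, a list of three; "roll": the turn about the tool's y in degrees. In form: {"translation": [[tx, ty, tz], ...], "roll": [roll, ...]}. A call has 1 to 20 rows; each row shifts and turns the pose as measured when the row begins, along the tool's axes as they then stand; what a row does not reach is not made up. A row lasts 1/8 s, in which the tool goes at most 62.5 mm and 10.7 degrees, less where a joint would pass 70% of its speed; a pose out of reach is approached as far as the arm can. A call is refused whole if a number of a shift passes 6.25 or a number of a turn 10.7, either way. A call with a gripper value outside its range is refused whole. "fingers" is the opening, from -1 (shut) to 1 (fully open), set as the call begins (left out, the last holds). The fingers move at their own pace and stop on an object; "grip_force" is the grip in N (left out, the last holds). Time passes only in rows, so rows that do not move let the fingers close. It gives the time, the measured TCP pose, the force and the opening at its end, in the units of the state.
- manip.get_obs(): the state, without advancing time (a new reading comes with each control period).
- cams.get_image(name): name is "scene" or "top" or "wrist"; returns the picture (480x640x3 uint8, blue, green, red); there is no depth.
- cams.camera_model(name): a dict with "K" (3x3 intrinsics, pixels), "dist_coeffs" ([k1, k2, p1, p2, k3] as OpenCV has them; the pictures are not rectified), "cam_to_world" (4x4, takes a point from camera to world coordinates). Camera axes: x right, y down, z forward; pixel columns grow to the right and rows downward; lengths in m; the calibration is good to about 2 mm. A picture is of the moment at which its call begins: read the wrist's pose just before it. camera_model takes no time and is no camera call; for the wrist camera it gives the pose at the moment of the call.
- manip.job_done(): hands the job in, once; it reports no verdict.
The state is a dict: "clock": time; "q": joint angles; "qvel": joint speeds; "joint_torque": joint torques, N m; "ee_pos": TCP position; "tcp_rot": TCP orientation; "contact_force": force on the tool from outside, world axes, zero at the start; "torque": the same for the moment, N m; "grip_width": finger opening in m.
Only numpy, scipy, OpenCV 4.12 (cv2) and the standard library are available. Lean on these libraries where they do the work, as an engineer would, in place of code of your own. Each camera call takes 0.05 s, during which the arm holds its last target. There are 200 camera calls.

## Working session

There is one attempt and no reset: what is moved stays moved. The work goes in short steps, Python scripts to look and compute and a tool call to move; the robot and the scene stay as the last step left them, time stands still between calls to the robot, and variables do not carry over. Pictures are saved under pics/ and viewed, about 8 in all and at most 12, crops included, and the job is handed in when it is done.

Besides the shell and the picture viewer there is one more tool, called after "Emit:" as name(argument=value, ...) on one line, values as JSON. send_rows: Moves the arm, as the interface text tells. Its arguments: {"type":"object","properties":{"translation":{"type":"array"},"roll":{"type":"array"},"fingers":{"type":"number"},"grip_force":{"type":"number"}},"required":["translation","roll"]}

```bash
mkdir -p pics; cat > h.py <<'E'
import numpy as np, cv2
from plant import manip, cams
def snap(n,f):
    m=cams.camera_model(n); im=cams.get_image(n); cv2.imwrite('pics/'+f,im); return im,m
def ray(m,uv,z):
    p=cv2.undistortPoints(np.array([[uv]],float),np.array(m['K']),np.array(m['dist_coeffs']))[0,0]
    T=np.array(m['cam_to_world']); d=T[:3,:3]@[p[0],p[1],1]; return T[:3,3]+d*(z-T[2,3])/d[2]
def proj(m,P):
    T=np.linalg.inv(np.array(m['cam_to_world'])); 
    return cv2.projectPoints(np.array([P],float),cv2.Rodrigues(T[:3,:3])[0],T[:3,3],np.array(m['K']),np.array(m['dist_coeffs']))[0].ravel()
def blobs(im,lo,hi,amin=30):
    k=cv2.inRange(cv2.cvtColor(im,cv2.COLOR_BGR2HSV),lo,hi)
    n,l,s,c=cv2.connectedComponentsWithStats(k); return k,[(s[i].tolist(),c[i].round(1).tolist()) for i in range(1,n) if s[i,4]>=amin]
E
python3 - <<'E'
from h import *
a=[]
for n in('scene','top'):
    im,m=snap(n,n+'0.png'); a.append(im); print(n,np.array(m['cam_to_world']).round(3).tolist(),np.array(m['K']).round(0).tolist())
    print('b',blobs(im,(95,90,40),(130,255,255))[1]); print('y',blobs(im,(18,90,60),(35,255,255))[1])
o=manip.get_obs();print(o['ee_pos'],o['tcp_rot'],o['grip_width'],o['clock'],o['contact_force'],manip.tcp_to_grasp)
E
```

```text
scene [[-0.809, -0.263, 0.526, 0.065], [-0.587, 0.399, -0.705, 0.627], [-0.025, -0.879, -0.477, 0.484], [0.0, 0.0, 0.0, 1.0]] [[520.0, 0.0, 316.0], [0.0, 520.0, 254.0], [0.0, 0.0, 1.0]]
b [([20, 5, 43, 43, 809], [44.3, 21.9]), ([29, 50, 18, 9, 73], [35.3, 53.8]), ([310, 229, 18, 14, 41], [321.7, 236.3]), ([381, 228, 13, 6, 59], [386.9, 230.8]), ([306, 248, 17, 4, 32], [313.9, 249.9])]
y [([37, 0, 6, 7, 38], [39.6, 2.8]), ([569, 0, 27, 37, 801], [582.3, 17.4]), ([275, 103, 91, 73, 2545], [306.9, 139.0]), ([420, 107, 33, 54, 1087], [434.1, 134.3]), ([263, 112, 9, 10, 31], [267.8, 116.5]), ([390, 116, 19, 20, 171], [400.8, 125.7]), ([369, 121, 18, 5, 46], [377.8, 122.7]), ([200, 127, 85, 76, 1680], [242.0, 167.0]), ([317, 135, 91, 53, 1881], [377.5, 169.5]), ([338, 153, 11, 12, 80], [342.2, 158.0]), ([418, 163, 78, 31, 592], [441.6, 176.6]), ([194, 167, 14, 12, 79], [200.1, 173.0]), ([221, 192, 29, 29, 297], [235.1, 207.2]), ([254, 195, 308, 285, 20165], [414.3, 326.6]), ([324, 206, 8, 10, 35], [327.6, 211.1]), ([0, 212, 316, 102, 11695], [147.7, 262.4]), ([308, 214, 72, 23, 381], [344.
[... 2221 characters left out ...]
11], [428.7, 222.5]), ([347, 222, 46, 42, 994], [369.7, 242.7]), ([0, 253, 18, 22, 241], [8.1, 264.4]), ([24, 258, 19, 26, 196], [34.7, 266.8]), ([282, 265, 12, 12, 105], [287.4, 270.7]), ([317, 269, 8, 8, 32], [320.9, 271.9]), ([320, 279, 13, 14, 96], [325.7, 285.6]), ([329, 289, 13, 10, 51], [335.8, 294.3]), ([24, 296, 13, 12, 89], [29.9, 301.2]), ([405, 304, 10, 6, 43], [409.3, 306.7]), ([461, 307, 11, 11, 80], [465.4, 311.2]), ([204, 373, 34, 17, 241], [217.1, 379.3]), ([236, 379, 11, 9, 34], [240.7, 382.7]), ([222, 390, 9, 10, 30], [226.1, 394.5])]
[ 0.14659516 -0.55549121  0.23046761] [-0.27004752  2.08553562 -2.08225691] 0.0853219418154263 0.1 [0.72998378 0.08601539 0.2809841 ] 0.0187
```

View pics/top0.png

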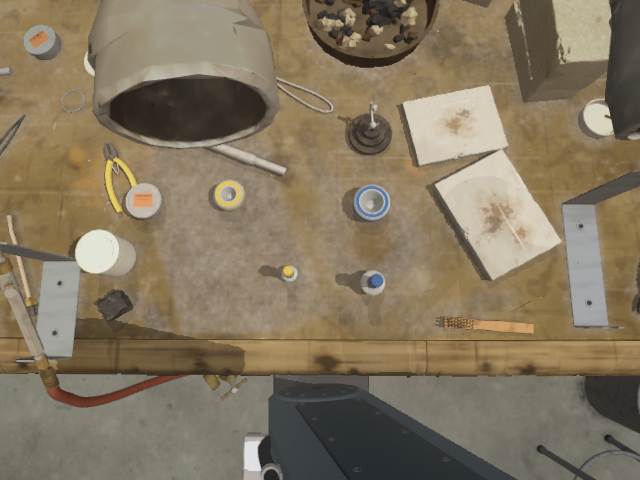

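View pics/scene0.png

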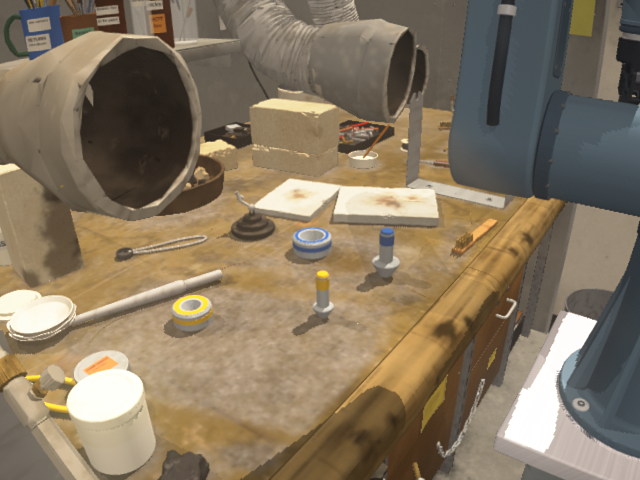

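Top view: blue punch head at about (376,281), blue die ring at (372,202), yellow die at (229,194) and yellow punch at (289,272). In the scene view the blue punch is at (386,240) and the blue die at (312,242).

```bash
python3 - <<'E'
from h import *
from scipy.spatial.transform import Rotation as R
im,m=snap('top','top1.png'); 
print('punch top',ray(m,(376.7,280.1),.088),'die',ray(m,(371.8,201.3),.034))
print('ypunch',ray(m,(288.5,271),.08),'ydie',ray(m,(228.5,194),.03))
s=cams.camera_model('scene'); print('scene punch band',ray(s,(386.9,235),.08),'die',ray(s,(312,241),.034))
o=manip.get_obs(); print(R.from_rotvec(o['tcp_rot']).as_matrix().round(3))
cv2.imwrite('pics/c.png',cv2.resize(im[170:310,300:440],None,fx=4,fy=4,interpolation=2))
E
```

```text
punch top [ 0.44803784 -0.09670056  0.088     ] die [ 0.61395227 -0.09813652  0.034     ]
ypunch [0.46560514 0.06903863 0.08      ] ydie [0.63107794 0.19952793 0.03      ]
scene punch band [ 0.4472781  -0.09318825  0.08      ] die [ 0.59718242 -0.07498721  0.034     ]
[[-0.967 -0.     0.255]
 [-0.255  0.001 -0.967]
 [-0.    -1.    -0.001]]
```

View pics/c.png

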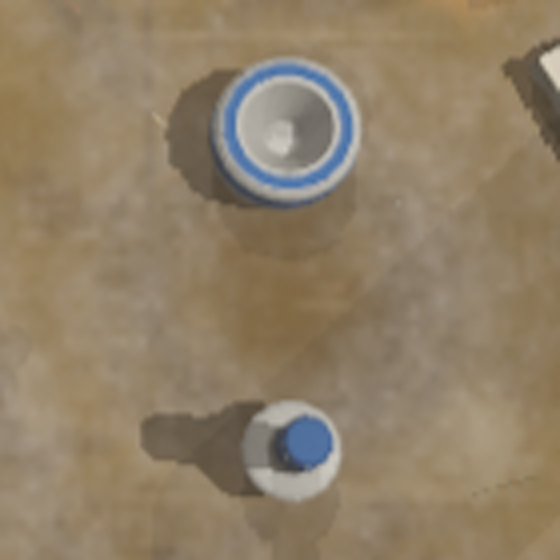

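The blue punch is at about (0.447, -0.097) and the blue die at about (0.614, -0.098). I'll move above the punch at the current height.

Emit:
send_rows(translation=[[-2.9,0,-2.6],[-2.9,0,-2.6],[-2.9,0,-2.6],[-2.9,0,-2.6],[-2.9,0,-2.6],[-2.9,0,-2.6],[-2.9,0,-2.6],[-2.9,0,-2.6],[-2.9,0,-2.6],[-2.9,0,-2.6],[-2.9,0,-2.6],[-2.9,0,-2.6],[-2.9,0,-2.6],[0,0,0]], roll=[0,0,0,0,0,0,0,0,0,0,0,0,0,0], fingers=1, grip_force=50)

```text
clock: 1.9
ee_pos: [0.4319, -0.1178, 0.2289]
tcp_rot: [-0.268, 2.091, -2.08]
contact_force: [-0.3, -0.4, 0.4]
grip_width: 0.0852
```

```bash
python3 - <<'E'
from h import *
im,m=snap('wrist','w1.png'); print(np.array(m['cam_to_world']).round(3).tolist())
print(blobs(im,(95,90,40),(130,255,255))[1])
o=manip.get_obs(); print(o['ee_pos'],o['tcp_rot'],o['clock'],o['q'].round(2))
print(proj(m,(.447,-.097,.09)),proj(m,(.614,-.098,.034)))
E
```

```text
[[0.253, -0.932, -0.261, 0.498], [-0.967, -0.245, -0.062, -0.101], [-0.006, 0.269, -0.963, 0.372], [0.0, 0.0, 0.0, 1.0]]
[([317, 0, 77, 38, 815], [354.9, 21.4]), ([313, 14, 75, 35, 206], [346.7, 40.1]), ([290, 173, 30, 33, 736], [304.2, 189.2])]
[ 0.43137419 -0.11878982  0.2288905 ] [-0.26714496  2.09103913 -2.08100316] 1.95 [-0.54 -0.11  1.91  0.    1.34  0.78]
[304.00172387 194.34401515] [355.82627388  -2.09348731]
```

View pics/w1.png

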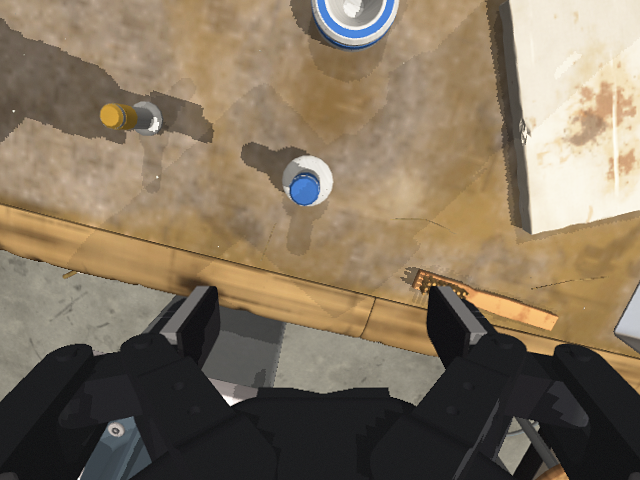

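The wrist view shows the punch head at (305,190), within about 4 px of the prediction. The die ring is at the top edge at about (355,8), which suggests the die is slightly nearer than the top-view estimate. I'll centre over the punch and come part-way down.

Emit:
send_rows(translation=[[-1.2,0,-0.9],[-1.1,0,-0.8],[0,2.5,0],[0,2.5,0],[0,2.5,0],[0,2.0,0],[0,0,0]], roll=[0,0,0,0,0,0,0])

```text
clock: 2.82
ee_pos: [0.4517, -0.0968, 0.1319]
tcp_rot: [-0.259, 2.093, -2.085]
contact_force: [-0.1, 0.4, -0.1]
grip_width: 0.0858
```

```bash
python3 - <<'E'
from h import *
im,m=snap('wrist','w2.png')
k,b=blobs(im,(95,90,40),(130,255,255),20); print(b)
o=manip.get_obs(); print(o['ee_pos'],o['clock'])
for s,c in b: print(c,ray(m,c,.088).round(4),ray(m,c,.034).round(4))
E
```

```text
[([328, 0, 102, 55, 402], [366.4, 39.8]), ([339, 0, 103, 40, 1343], [389.6, 22.0]), ([301, 229, 43, 52, 1643], [321.4, 255.4])]
[ 0.45240611 -0.09713038  0.13288027] 2.875
[366.4, 39.8] [ 0.5655 -0.0894  0.088 ] [ 0.5793 -0.0919  0.034 ]
[389.6, 22.0] [ 0.576 -0.098  0.088] [ 0.5929 -0.103   0.034 ]
[321.4, 255.4] [ 0.4529 -0.0952  0.088 ] [ 0.4341 -0.0995  0.034 ]
```

View pics/w2.png

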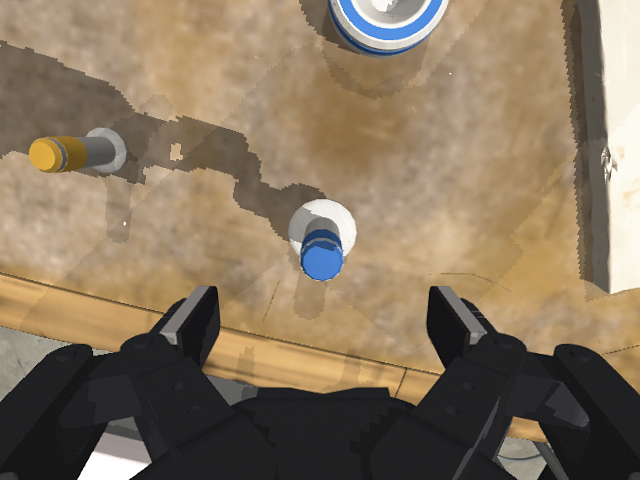

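The punch head is centred between the fingers at (322,260), giving about (0.450, -0.0955). I'll shift 2 mm, go down and grip.

Emit:
send_rows(translation=[[0.2,2.0,0],[0,2.2,0],[0,2.2,0],[0,1.5,0],[0,0.7,0],[0,0,0]], roll=[0,0,0,0,0,0])

```text
clock: 3.62
ee_pos: [0.4572, -0.1006, 0.0513]
tcp_rot: [-0.244, 2.079, -2.089]
contact_force: [0.6, -0.3, 0.5]
grip_width: 0.0857
```

Emit:
send_rows(translation=[[0,0,0],[0,0,0],[0,0,0],[0,0,0],[0,0,0],[0,0,0],[0,0,0],[0,0,0]], roll=[0,0,0,0,0,0,0,0], fingers=-1, grip_force=60)

```text
clock: 4.62
ee_pos: [0.4584, -0.1007, 0.0532]
tcp_rot: [-0.242, 2.077, -2.089]
contact_force: [-0.2, 1.1, 1.9]
grip_width: 0.024
```

```bash
python3 - <<'E'
from h import *
from scipy.spatial.transform import Rotation as R
o=manip.get_obs(); M=R.from_rotvec(o['tcp_rot']).as_matrix(); print(M.round(4),o['ee_pos'],o['contact_force'].round(2),o['torque'].round(2),o['grip_width'])
im,m=snap('wrist','w3.png')
im,m=snap('top','t3.png')
k,b=blobs(im,(95,90,40),(130,255,255),20); print(b)
E
```

```text
[[-0.9696  0.0165  0.2443]
 [-0.2444 -0.0035 -0.9697]
 [-0.0151 -0.9999  0.0075]] [ 0.45839883 -0.10065698  0.05324422] [-0.22  1.13  1.91] [ 0.22  0.08 -0.03] 0.023977396721148795
[([356, 186, 32, 31, 166], [369.4, 199.4])]
```

View pics/w3.png

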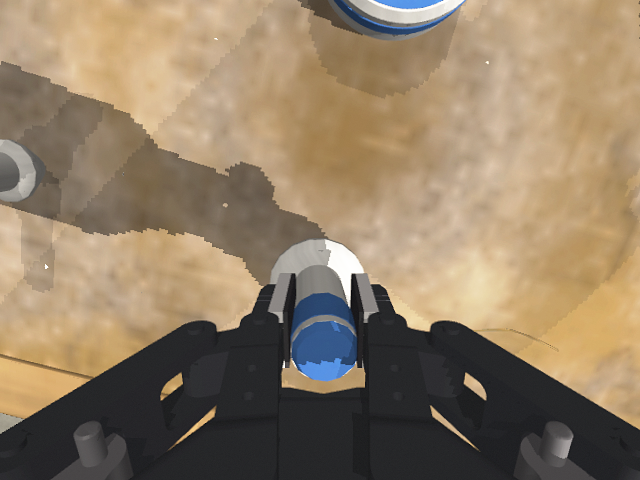

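```bash
python3 - <<'E'
from h import *
m=cams.camera_model('wrist'); im=cv2.imread('pics/w3.png')
print('top of punch',ray(m,(324,350),.09), 'tcp px',proj(m,manip.get_obs()['ee_pos']))
k,b=blobs(im,(95,90,40),(130,255,255),20); print(b)
# die: fit ellipse to outer blue ring's lower arc in w1 using several ray points
m1=None
t=cams.camera_model('top'); ti=cv2.imread('pics/top1.png')
k,_=blobs(ti,(95,80,40),(130,255,255)); kk=np.zeros_like(k); kk[180:225,350:395]=k[180:225,350:395]
kk=cv2.morphologyEx(kk,cv2.MORPH_CLOSE,np.ones((3,3)))
c=max(cv2.findContours(kk,cv2.RETR_EXTERNAL,2)[0],key=cv2.contourArea); e=cv2.fitEllipse(c); print('die top',e,ray(t,e[0],.034))
s=cams.camera_model('scene'); si=cv2.imread('pics/scene0.png')
print('die proj in scene',[proj(s,p).round(1) for p in((.614,-.098,.034),(.606,-.095,.034))])
cv2.imwrite('pics/c2.png',np.hstack([cv2.resize(si[200:300,270:410],(560,400),interpolation=2)]))
E
```

```text
top of punch [ 0.45336267 -0.10194531  0.09      ] tcp px [323.24206252 291.74723417]
[([334, 0, 132, 35, 850], [386.8, 21.5]), ([375, 0, 68, 9, 412], [408.6, 3.1]), ([290, 293, 67, 49, 1333], [320.6, 309.4]), ([292, 321, 66, 60, 3100], [324.6, 350.3])]
die top ((371.6458435058594, 201.2200927734375), (29.730070114135742, 31.311466217041016), 97.57899475097656) [ 0.61412223 -0.09782338  0.034     ]
die proj in scene [array([312. , 234.4]), array([314.5, 235.9])]
```

View pics/c2.png

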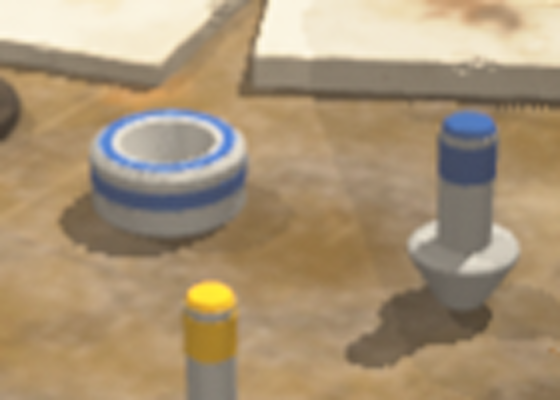

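The scene crop puts the die ring centre at about (312,235), which matches the top-view estimate of (0.6135, -0.0975) for the die. The wrist view shows the punch gripped at (324,350), about 5 mm toward the base from the TCP. Next I'll lift and carry it over the die.

Emit:
send_rows(translation=[[0,-1.0,0],[0,-2.0,0],[0,-2.0,0],[0,-2.0,0],[-2.6,0,0.6],[-2.6,0,0.6],[-2.6,0,0.6],[-2.6,0,0.6],[-2.6,0,0.6],[-2.0,0,0.4]], roll=[0,0,0,0,0,0,0,0,0,0])

```text
clock: 5.98
ee_pos: [0.6108, -0.0969, 0.1274]
tcp_rot: [-0.248, 2.081, -2.092]
contact_force: [0.2, -0.4, -3.6]
grip_width: 0.0234
```

```bash
python3 - <<'E'
from h import *
from scipy.spatial.transform import Rotation as R
im,m=snap('wrist','w4.png'); im2,t=snap('top','t4.png'); im3,s=snap('scene','s4.png')
o=manip.get_obs(); print(R.from_rotvec(o['tcp_rot']).as_matrix().round(4),o['ee_pos'],o['contact_force'].round(2),o['grip_width'],o['clock'])
k,b=blobs(im,(95,90,40),(130,255,255),40); print(b)
z=o['ee_pos'][2]+.037; print(z,[ray(m,c,z) for _,c in b])
print('die px wrist',proj(m,(.6135,-.0975,.034)))
cv2.imwrite('pics/c4.png',np.hstack([cv2.resize(im,(480,360)),cv2.resize(im3[150:280,250:365],(318,360),interpolation=2)]))
E
```

```text
[[-0.9698  0.0094  0.2438]
 [-0.2438 -0.004  -0.9698]
 [-0.0081 -0.9999  0.0062]] [ 0.61019732 -0.09680739  0.12718146] [-0.68  0.46 -3.92] 0.023408346560518906 6.125
[([283, 171, 81, 21, 126], [322.4, 176.4]), ([277, 181, 96, 76, 1702], [325.2, 210.9]), ([291, 292, 64, 42, 1288], [322.3, 307.5]), ([290, 320, 66, 60, 3060], [323.1, 348.9])]
0.16418145704468529 [array([ 0.66403234, -0.0830274 ,  0.16418146]), array([ 0.65394285, -0.0864496 ,  0.16418146]), array([ 0.62178195, -0.09358716,  0.16418146]), array([ 0.60639752, -0.09772932,  0.16418146])]
die px wrist [324.19999801 231.15744457]
```

View pics/c4.png

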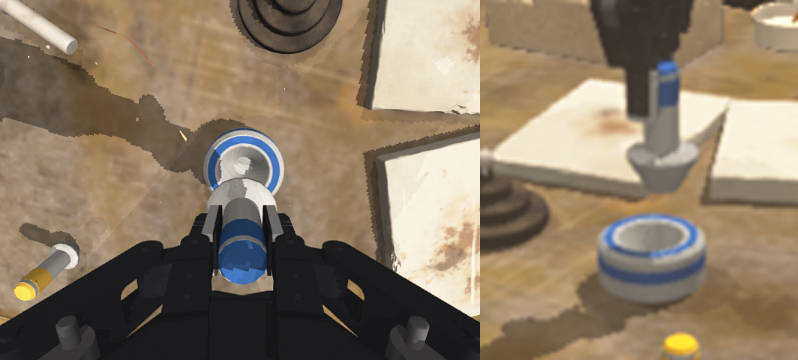

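```bash
cat >> h.py <<'E'
from scipy.optimize import least_squares
def ringfit(im,m,box,vmax,z=.034):
    k,_=blobs(im,(95,90,40),(130,255,255)); u0,u1=box; P=[]
    for u in range(u0,u1,3):
        v=np.flatnonzero(k[:vmax,u])
        if len(v): P.append(ray(m,(u,v[0]),z)[:2])
    P=np.array(P); f=lambda p:np.hypot(P[:,0]-p[0],P[:,1]-p[1])-p[2]
    r=least_squares(f,[*P.mean(0),.03],loss='soft_l1',f_scale=.001); return r.x,np.abs(r.fun).mean(),len(P)
E
python3 - <<'E'
from h import *
o=manip.get_obs(); im,m=snap('wrist','w5.png'); print(o['ee_pos'])
print(ringfit(im,m,(278,374),250))
k,b=blobs(im,(95,90,40),(130,255,255),40); print([ray(m,c,o['ee_pos'][2]+.037).round(4) for _,c in b][-1])
t=cams.camera_model('top'); ti=cv2.imread('pics/top1.png'); print(ringfit(ti,t,(357,388),225))
E
```

```text
[ 0.61019732 -0.09680739  0.12718146]
(array([ 0.62287679, -0.09511536,  0.03222136]), np.float64(0.0004277035281560576), 32)
[ 0.6059 -0.0976  0.1642]
(array([ 0.61327193, -0.09813548,  0.03260599]), np.float64(0.0004917761570985197), 11)
```

```bash
python3 - <<'E'
from h import *
s=cams.camera_model('scene'); im=cv2.imread('pics/s4.png'); print(blobs(im,(95,80,40),(130,255,255),20)[1])
print('punch top',ray(s,(318,173.8),.164),'tip',ray(s,(317.6,216.7),.074),'die',ray(s,(312.2,235.2),.034))
s0=cv2.imread('pics/scene0.png'); print('initial punch: top',ray(s,(270+468/4,200+123/4),.09))
x=np.vstack([cv2.resize(im[160:240,270:390],(600,400),interpolation=2)]); 
t=cv2.imread('pics/t4.png')[160:240,320:420]; cv2.imwrite('pics/c5.png',np.hstack([x[:, :400],cv2.resize(t,(400,320),interpolation=2)] if 0 else [x[:, 50:400],cv2.resize(t,(450,400),interpolation=2)]))
E
```

```text
[([19, 5, 44, 43, 836], [44.3, 22.0]), ([29, 50, 19, 9, 77], [35.5, 53.7]), ([314, 172, 7, 5, 29], [317.0, 173.9]), ([315, 179, 6, 9, 45], [317.6, 183.2]), ([295, 228, 34, 15, 98], [312.0, 234.5]), ([294, 243, 37, 9, 93], [312.0, 248.7])]
punch top [ 0.59279203 -0.09348944  0.164     ] tip [ 0.60123873 -0.10040594  0.074     ] die [ 0.61155378 -0.09517509  0.034     ]
initial punch: top [ 0.44567381 -0.08985494  0.09      ]
```

View pics/c5.png

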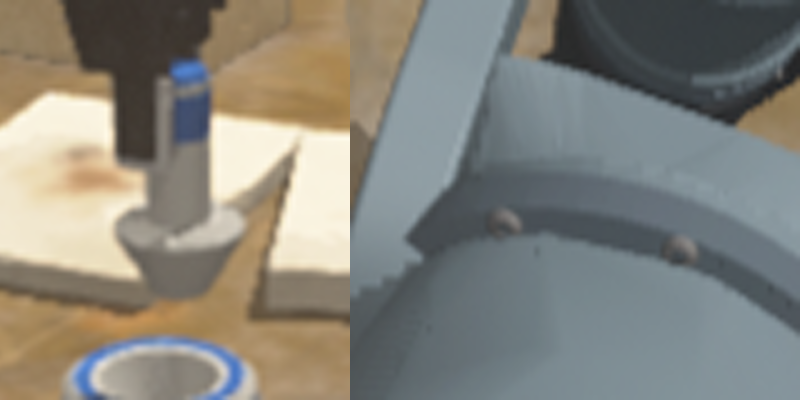

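In the crop the punch hangs nearly vertical, with its tip at about (317.6,217) in scene pixels and the die mouth below at (312,235). The wrist camera looks pitched by a degree or two, so I'm using the scene and top views: the tip is about 11 mm short of the die in x. I'll shift, then go down to partial insertion.

Emit:
send_rows(translation=[[-0.6,0,0.1],[-0.55,0,0.04],[0,1.2,0],[0,1.2,0],[0,1.2,0],[0,0.8,0]], roll=[0,0,0,0,0,0])

```text
clock: 6.92
ee_pos: [0.6195, -0.0953, 0.0796]
tcp_rot: [-0.252, 2.084, -2.093]
contact_force: [0.1, 0.3, -3.2]
grip_width: 0.0233
```

```bash
python3 - <<'E'
from h import *
o=manip.get_obs(); im,m=snap('wrist','w6.png'); im3,s=snap('scene','s6.png'); print(o['ee_pos'],o['contact_force'],o['clock'])
cv2.imwrite('pics/c6.png',np.hstack([cv2.resize(im[130:400,200:450],(370,400)),cv2.resize(im3[180:270,270:360],(400,400),interpolation=2)]))
E
```

```text
[ 0.61946854 -0.09529423  0.07962914] [ 0.12954084  0.31242894 -3.24945741] 6.925
```

View pics/c6.png

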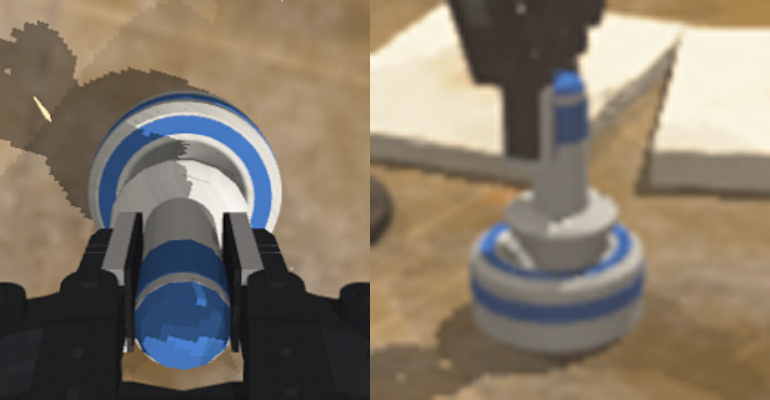

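The punch is in the cup without contact. It is laterally centred, with slightly more gap on the far (+x) side. I'll nudge +x by 2 mm and continue down carefully.

Emit:
send_rows(translation=[[-0.25,0.3,0],[0,0.4,0],[0,0.2,0]], roll=[0,0,0])

```text
clock: 7.4
ee_pos: [0.6226, -0.0948, 0.0708]
tcp_rot: [-0.251, 2.084, -2.093]
contact_force: [-0.1, -0.3, -4.9]
grip_width: 0.0236
```

Emit:
send_rows(translation=[[0,0.25,0],[0,0.15,0]], roll=[0,0])

```text
clock: 7.65
ee_pos: [0.6231, -0.0954, 0.0674]
tcp_rot: [-0.25, 2.082, -2.093]
contact_force: [-1.7, -1.7, -0.1]
grip_width: 0.0234
```

Emit:
send_rows(translation=[[0.12,0,0.07],[0,0.15,0],[0,0.15,0]], roll=[0,0,0])

```text
clock: 8.02
ee_pos: [0.6231, -0.0962, 0.0661]
tcp_rot: [-0.247, 2.081, -2.093]
contact_force: [-5.8, 1.2, 12.2]
grip_width: 0.0239
```

Emit:
send_rows(translation=[[0.25,0,0],[0.1,0.1,0],[0.05,0.15,0]], roll=[0,0,0])

```text
clock: 8.4
ee_pos: [0.6226, -0.0964, 0.0662]
tcp_rot: [-0.238, 2.077, -2.09]
contact_force: [-0.1, 4.4, 9.5]
grip_width: 0.0235
```

Emit:
send_rows(translation=[[0,0,-0.05],[0,0,0],[0,0,0],[0,0,0]], roll=[0,0,0,0], fingers=0.1)

```text
clock: 8.9
ee_pos: [0.621, -0.0967, 0.0653]
tcp_rot: [-0.242, 2.077, -2.092]
contact_force: [0.5, 0.1, -0.2]
grip_width: 0.0469
```

```bash
python3 - <<'E'
from h import *
from scipy.spatial.transform import Rotation as R
o=manip.get_obs(); im,m=snap('wrist','w7.png'); im3,s=snap('scene','s7.png'); print(R.from_rotvec(o['tcp_rot']).as_matrix().round(4),o['ee_pos'],o['contact_force'],o['clock'],o['grip_width'])
cv2.imwrite('pics/c7.png',np.hstack([cv2.resize(im[130:400,200:450],(370,400)),cv2.resize(im3[180:270,270:360],(400,400),interpolation=2)]))
E
```

```text
[[-0.9699  0.015   0.243 ]
 [-0.2431 -0.0051 -0.97  ]
 [-0.0133 -0.9999  0.0086]] [ 0.62097248 -0.09674801  0.06532403] [ 0.5162459   0.09827002 -0.21711011] 8.9 0.046901158280869694
```

View pics/c7.png

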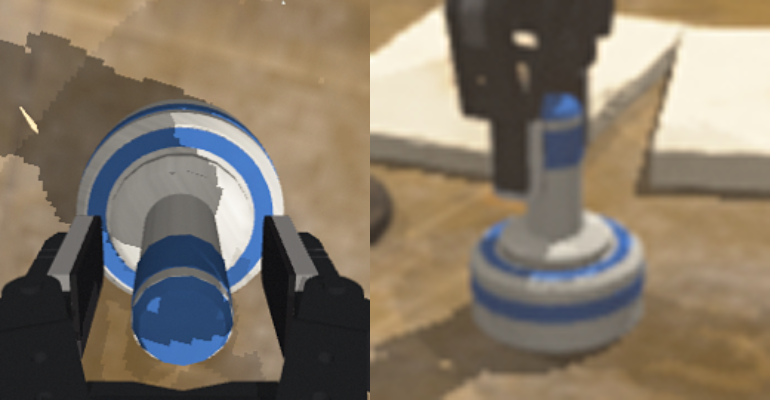

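The collar now sits level with the mouth and the punch is upright and free, so it is seated. The fingers are clear on both sides. I'll centre the pads on the stem and regrip.

Emit:
send_rows(translation=[[0.4,0,0],[0.3,0,0],[0,0,0]], roll=[0,0,0])

```text
clock: 9.38
ee_pos: [0.6135, -0.0985, 0.0651]
tcp_rot: [-0.243, 2.078, -2.092]
contact_force: [-0.1, -0.1, -0.4]
grip_width: 0.0469
```

Emit:
send_rows(translation=[[0,0,0],[0,0,0],[0,0,0],[0,0,0],[0,0,0]], roll=[0,0,0,0,0], fingers=-1, grip_force=40)

```text
clock: 10.0
ee_pos: [0.6135, -0.0982, 0.0653]
tcp_rot: [-0.243, 2.078, -2.091]
contact_force: [-0.4, 0.7, 1.2]
grip_width: 0.0239
```

Gripped at a TCP height of 0.0653. Now draw up 1 cm.

Emit:
send_rows(translation=[[0,-0.4,0],[0,-0.4,0],[0,-0.2,0]], roll=[0,0,0])

```text
clock: 10.38
ee_pos: [0.612, -0.0979, 0.0741]
tcp_rot: [-0.246, 2.081, -2.091]
contact_force: [0.3, 0.5, -3.2]
grip_width: 0.0239
```

```bash
python3 - <<'E'
from h import *
a=cv2.imread('pics/s7.png'); b,s=snap('scene','s8.png'); w,m=snap('wrist','w8.png')
f=lambda i:[x for x in blobs(i,(95,80,40),(130,255,255),15)[1] if x[0][0]>200]
print(f(a));print(f(b)); o=manip.get_obs(); print(o['ee_pos'],o['contact_force'],o['clock'])
E
```

```text
[([309, 201, 9, 6, 39], [312.7, 203.7]), ([310, 209, 7, 8, 49], [313.0, 212.9]), ([295, 231, 7, 10, 22], [297.4, 235.4]), ([303, 230, 26, 13, 54], [318.3, 238.4]), ([294, 243, 37, 9, 100], [311.8, 248.7])]
[([295, 231, 7, 10, 24], [297.2, 235.3]), ([315, 231, 14, 11, 33], [323.3, 236.8]), ([294, 243, 37, 9, 99], [312.1, 248.7])]
[ 0.61216061 -0.09795513  0.07421167] [ 0.07393606  0.32415165 -3.46718754] 10.475
```

It is up about 9 mm with only the punch's weight (about -3.3 N) on the wrist, and the block has not moved. Add 1 mm and hold for about 1 s.

Emit:
send_rows(translation=[[-0.05,-0.12,0],[0,0,0],[0,0,0],[0,0,0],[0,0,0],[0,0,0],[0,0,0],[0,0,0],[0,0,0],[0,0,0]], roll=[0,0,0,0,0,0,0,0,0,0])

```text
clock: 11.72
ee_pos: [0.6124, -0.0977, 0.075]
tcp_rot: [-0.246, 2.081, -2.092]
contact_force: [0.3, -0.2, -3.7]
grip_width: 0.0243
```

Emit:
send_rows(translation=[[0,0.4,0],[0,0.3,0],[0,0.15,0]], roll=[0,0,0])

```text
clock: 12.1
ee_pos: [0.6129, -0.098, 0.0663]
tcp_rot: [-0.245, 2.08, -2.092]
contact_force: [1.4, -0.6, -1.9]
grip_width: 0.0241
```

Emit:
send_rows(translation=[[-0.05,0.1,0],[0,0.15,0]], roll=[0,0])

```text
clock: 12.35
ee_pos: [0.6138, -0.0981, 0.0653]
tcp_rot: [-0.245, 2.079, -2.092]
contact_force: [-7.1, 2.3, 14.9]
grip_width: 0.0239
```

Back at the home height of 0.0653, pressing with about 15 N. Let go, then check before retreating.

Emit:
send_rows(translation=[[0,0,0],[0,0,0],[0,0,0],[0,0,0]], roll=[0,0,0,0], fingers=0.3)

```text
clock: 12.85
ee_pos: [0.6151, -0.0985, 0.0667]
tcp_rot: [-0.242, 2.077, -2.092]
contact_force: [0.7, -0.3, 0.1]
grip_width: 0.0556
```

Emit:
send_rows(translation=[[0,-1.0,0],[0,-2.5,0],[0,-3.5,0],[0,-3.5,0],[0,-3.5,0],[0,-2.0,0],[0,0,0],[0,0,0]], roll=[0,0,0,0,0,0,0,0])

```text
clock: 13.85
ee_pos: [0.6124, -0.0974, 0.2348]
tcp_rot: [-0.241, 2.075, -2.092]
contact_force: [-0.7, -0.2, -1.3]
grip_width: 0.0558
```

```bash
python3 - <<'E'
from h import *
a=cv2.imread('pics/s7.png'); b,s=snap('scene','s9.png'); w,m=snap('wrist','w9.png')
f=lambda i:[x for x in blobs(i,(95,80,40),(130,255,255),15)[1] if x[0][0]>200]
print(f(a));print(f(b)); o=manip.get_obs(); print(o['ee_pos'],o['contact_force'],o['clock'])
cv2.imwrite('pics/c9.png',np.hstack([cv2.resize(w,(440,330)),cv2.resize(b[180:270,255:345],(330,330),interpolation=2)]))
E
```

```text
[([309, 201, 9, 6, 39], [312.7, 203.7]), ([310, 209, 7, 8, 49], [313.0, 212.9]), ([295, 231, 7, 10, 22], [297.4, 235.4]), ([303, 230, 26, 13, 54], [318.3, 238.4]), ([294, 243, 37, 9, 100], [311.8, 248.7])]
[([306, 202, 11, 5, 46], [310.7, 204.0]), ([306, 210, 11, 7, 68], [311.0, 213.0]), ([295, 231, 7, 10, 24], [297.1, 235.6]), ([303, 230, 26, 13, 54], [318.3, 238.4]), ([294, 243, 37, 9, 87], [311.5, 248.8])]
[ 0.61230919 -0.09743535  0.23443135] [ 0.34478594 -0.60425376  0.22269484] 13.95
```

View pics/c9.png

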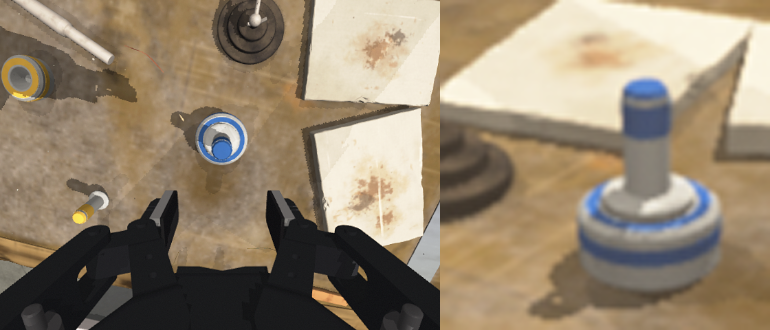

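```bash
python3 - <<'E'
from h import *
s=cams.camera_model('scene')
print([proj(s,(.6125,-.0965,z)).round(1) for z in(.034,.042,.09,.102)])
g=cv2.imread('pics/s9.png')
for v in range(202,232,3): print(v,[x for x in np.flatnonzero(np.abs(np.diff(g[v,295:330].astype(int).sum(1)))>70)+295])
E
```

```text
[array([312.2, 234.8]), array([312.1, 231.1]), array([311.4, 208.4]), array([311.2, 202.6])]
202 [np.int64(305), np.int64(306), np.int64(314), np.int64(315), np.int64(322), np.int64(323)]
205 [np.int64(303), np.int64(304), np.int64(316), np.int64(317), np.int64(320), np.int64(321)]
208 [np.int64(303), np.int64(304)]
211 [np.int64(303), np.int64(304)]
214 [np.int64(303), np.int64(304)]
217 []
220 []
223 []
226 []
229 [np.int64(300), np.int64(301), np.int64(304), np.int64(305), np.int64(316), np.int64(317), np.int64(318), np.int64(321), np.int64(322)]
```

The head projects where a fully home, upright punch should be: predicted (311.2, 202.6), seen at about (310.7, 203). I'm handing in.

```bash
python3 -c "
from h import *
manip.job_done(); print(manip.get_obs()['clock'])"
```

```text
the job is handed in; nothing more can be done
the job is handed in; nothing more can be done
```

The large blue-banded punch is standing upright and fully home in the cup of the blue-banded block. The gripper is well clear above it, and I handed the job in at about 14 s of the 40 s allowed.

**Sequence:**
1. I gripped the punch, set it cone-down in the cup and opened the fingers so it seated under its own weight.
2. I regripped it and drew it up about 9.5 mm, still inside the cup.
3. I held it there for a little over a second. The wrist carried only the punch's weight, about 3.5 N, and the block stayed put, so the taper had not stuck.
4. I lowered it back to the same height with about 15 N of push, let go and withdrew upward.

**Last checks:**
- **Seating:** in the scene view the punch head is within 1 pixel of where a fully home, upright punch should appear, and the collar sits level with the mouth.
- **Contact:** the wrist force was near zero after withdrawing.
- **Yellow set:** I never went near the yellow punch and block, and both are still standing in the last picture. I did not measure their positions again.

**Disagreements:**
- The wrist camera put the block about 1 cm farther out than the top and scene cameras. I went with those two, and light side contact (about 6 N) guided the final centring.
- The first grip was 5 mm or more off-centre because the tool drifts slightly between moves. The regrip corrected this.

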